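# Switch the ball sorting gate over and feed the waiting balls

## Task

Rock the seesaw gate of the sorting station over to its other side, by pushing it with the fingertips, so that it feeds the tray it does not feed now. Then push the two waiting balls along the feed rails with the fingertips, so that both fall onto the gate and run down that other chute into its tray. Pinch and lift nothing, leave the gate tipped to the new side, and leave the things standing around the station alone.

Things in the scene. Friction and masses are not known exactly. Their poses are not given: they have to be found in the camera images.
- station: Fixed sorting station, T-shaped plywood base 8 mm thick, 506 mm wide in y. Origin: on the worktop under the middle of the gate. Its x points from the feed rails (robot's side, -x) to the gate, y to the left tray, z up. Gate pivot along x, 50 mm above the worktop. A fixed chute slopes outward from each end of the gate to a tray
- rail_end (a point): Free end of the feed rails at the gate, midway between the rails, on their axes' height (94 mm up); 28 mm before the pivot in station x. Two round rails 8 mm thick, axes 22 mm apart, run back 120 mm along station -x, falling 4 degrees. A low 6 mm cross pin 71 mm back (top 96 mm up) stops the balls rolling back. Nothing stands above. A ball pushed past the end drops 20 mm into the gate
- left_tray (a point): Centre of the floor of the grey left tray, 12 mm above the worktop, 207 mm left of the pivot; inside 100 mm in station x by 76 mm in y, rim 36 mm above its floor
- right_tray (a point): The same for the right tray, 207 mm right of the pivot
- gate (a joint): Tilt of the seesaw gate, rad: +0.25 left (+y) end down, feeds the left tray; -0.25 right end down, feeds the right tray. Starts at one of these stops. Top-heavy: past 0 it falls to the other stop and stays; 1 to 2 N on a tab moves it. Steel trough 220 mm long in y, 56 wide, ends open, low wall to the rails, 40 mm wall beyond with two press tabs on top
- left_tab (a point): Centre of the top face of the gate's left press tab (flat steel, 42 mm in station x, 40 mm in y, 4 mm thick), which moves with the gate: 50 mm beyond the pivot in station x, 88 mm left of it, 62 mm above the pivot when the gate is level; about 132 mm above the worktop when raised, 88 mm when lowered
- right_tab (a point): The same for the right press tab, 88 mm to the right of the pivot
- rear_ball: Steel-coloured ball, 35 mm diameter, 60 g, on the feed rails against the cross pin, farther from the gate. Origin: its centre, 108 mm above the worktop at the start. Rolls freely along the rails
- front_ball: The same kind of ball, touching the rear one on the gate's side, centre 35 mm nearer the gate; pushing the rear ball pushes it too. Origin: its centre
- bit_box: Green flat box 55 x 85 x 24 mm, bystander left of the rails; origin: centre of its underside
- solder_reel: Small reel of solder wire, 54 mm across, 36 mm high, bystander right of the rails; origin: centre of its underside
- tip_cleaner: Black round pot of brass wool, 68 mm across, 42 mm high, bystander beyond the gate; origin: centre of its underside
Not all that is in view belongs to the job. What is shaped like the front_ball but purple or turquoise is not meant.

How it is judged:
By the outcome, as a careful person would: the job done as asked, in the order asked, and still so for the second after the job is handed in, with the robot touching nothing.
It also fails if it takes over 48 s, if anything falls off the work surface, if the arm or the gripper's body presses on something with over 40 N, if the wrist force passes 120 N, or if a joint passes its speed limit or range.

## Robot

A 6-joint arm with a two-finger parallel gripper is mounted at the origin on a cart in front of the work surface, level with it; the furniture and walls round the work are solid. World frame = base frame: x ahead of the robot, y to its left, z up, the work surface at z = 0. Lengths are in m, angles in rad, forces in N, time in s.
With the tool pointing down it reaches from about 0.325 to 0.9 m from the base axis. Payload 3.5 kg.
Tool frame: the origin (TCP) lies at the very end of the fingers, on their centre line; the grasp point (between the pads) lies 19 mm behind it (arm.hold_point_z is the distance from the TCP to the grasp point, in m); z points along the fingers, y is the direction in which the jaws open and shut (so a half turn about z gives the same grasp; the last joint's range is limited). The gripper opens to 85 mm and grips with 20 to 120 N. Pads are 22 mm wide; open, the fingers measure 114 mm over their backs; the gripper's body (76 mm by 85 mm) begins 54 mm behind the grasp point. The pads swing forward as they close: fully open they stand 13 mm farther back than shut.
Start: joints at [-1.232, 0.276, -0.026, 1.268, 0, 1.467], TCP at [0.267, -0.565, 0.231] pointing down, gripper open.
Joint ranges: [-3.12, 3.12], [-0.85, 1.88], [-1.08, 1.24], [-1.95, 2.15], [-1.57, 1.53], [-3.14, 3.14]. Speed limits (rad/s): [2.57, 2.57, 3.14, 3.14, 3.14, 3.14].

## Interface

Orientations are given as a rotation vector (axis times angle).
In Python, from cell import arm gives the robot as it stands. The module is installed in compiled form; this text tells all that it offers.
- The arm moves only by the tool drive_tool, never from a script. Its argument "motion" is text: rows parted by semicolons, each of 7 numbers parted by spaces: the closure in counts, from 0 (fully open) to 255 (shut), then the shift along the world's x, y, z in mm, then the turn, a rotation vector about the world's x, y, z in degrees. In form: claw dx dy dz rx ry rz; .... A call has 1 to 10 rows; each row is the pose to reach, as a shift and turn from the pose measured when the call began; what a row does not reach only later rows make up. A row lasts 1/8 s, in which the tool goes at most 62.5 mm and 10.7 degrees, less where a joint would pass 70% of its speed; a pose out of reach is approached as far as the arm can. A call with a gripper value outside its range is refused whole. The fingers move at their own pace and stop on an object; "grip_force" is the grip in N (left out, the last holds). Time passes only in rows, so rows that repeat a pose let the fingers close. It gives the time, the measured TCP pose, the force and the opening at its end, in the units of the state.
- arm.sense(): the state, without advancing time (a new reading comes with each control period).
- arm.snapshot(name): name is "scene" or "top"; returns the picture (420x560x3 uint8, red, green, blue); there is no depth.
- arm.calibration(name): a dict with "K" (3x3 intrinsics, pixels), "T" (4x4, takes a point from camera to world coordinates). Camera axes: x right, y down, z forward; pixel columns grow to the right and rows downward; lengths in m; the calibration is good to about 2 mm. A picture is of the moment at which its call begins. calibration takes no time and is no camera call.
- arm.hand_in(): hands the job in, once; it reports no verdict.
The state is a dict: "time": time; "joints": joint angles; "qd": joint speeds; "joint_torque": joint torques, N m; "ee_pos": TCP position; "orientation": TCP orientation; "contact_force": force on the tool from outside, world axes, zero at the start; "ft_torque": the same for the moment, N m; "grip_width": finger opening in m.
Only numpy, scipy, OpenCV 4.12 (cv2) and the standard library are available. Lean on these libraries where they do the work, as an engineer would, in place of code of your own. Each camera call takes 0.05 s, during which the arm holds its last target.

## Working session

There is one attempt and no reset: what is moved stays moved. The work goes in short steps, Python scripts to look and compute and a tool call to move; the robot and the scene stay as the last step left them, time stands still between calls to the robot, and variables do not carry over. Pictures are saved under pics/ and viewed, and the job is handed in when it is done.

Besides the shell and the picture viewer there is one more tool, called after "Request:" by a JSON object that holds its "fn" and its "kwargs". drive_tool: Moves the arm, as the interface text tells. Its arguments: {"type":"object","properties":{"motion":{"type":"string"},"grip_force":{"type":"number"}},"required":["motion"]}

```bash
mkdir -p pics; python3 - <<'E'
from cell import arm
import cv2, numpy as np
for n in ("scene","top"):
    im=arm.snapshot(n); cv2.imwrite(f"pics/{n}0.png",im[:,:,::-1])
    c=arm.calibration(n); print(n,np.round(c["K"],1).tolist(),np.round(c["T"],3).tolist())
s=arm.sense(); print({k:np.round(v,3).tolist() for k,v in s.items()})
E
```

```text
scene [[528.0, 0.0, 278.5], [0.0, 528.0, 199.6], [0.0, 0.0, 1.0]] [[-0.462, -0.571, 0.678, -0.102], [-0.887, 0.281, -0.367, 0.414], [0.019, -0.771, -0.636, 0.721], [0.0, 0.0, 0.0, 1.0]]
top [[461.8, 0.0, 280.5], [0.0, 461.8, 211.3], [0.0, 0.0, 1.0]] [[-0.015, -0.995, 0.1, 0.462], [-1.0, 0.014, -0.005, 0.049], [0.004, -0.1, -0.995, 1.139], [0.0, 0.0, 0.0, 1.0]]
{'time': 0.1, 'joints': [-1.232, 0.277, -0.028, 1.268, -0.0, 1.467], 'qd': [0.002, 0.001, 0.003, 0.001, -0.001, -0.0], 'joint_torque': [-0.0, -44.671, 29.613, 0.008, -0.0, -0.0], 'ee_pos': [0.267, -0.564, 0.23], 'orientation': [-3.063, -0.688, 0.0], 'contact_force': [-0.557, -0.716, -0.257], 'ft_torque': [-0.008, 0.003, 0.018], 'grip_width': 0.085}
```

View pics/scene0.png

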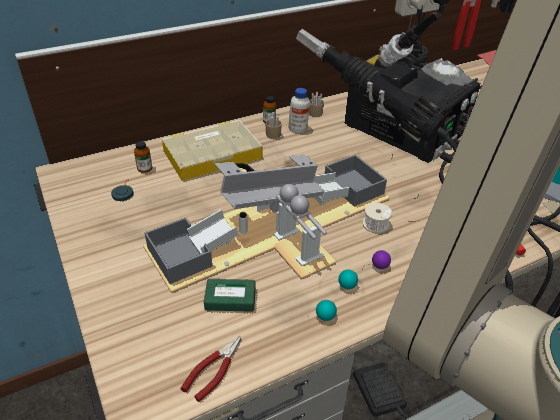

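View pics/top0.png

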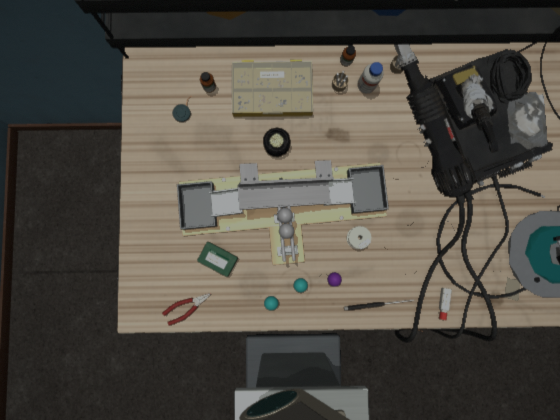

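```bash
python3 - <<'E'
import cv2
im=cv2.imread("pics/top0.png"); cv2.imwrite("pics/topz.png",cv2.resize(im[130:280,165:400],None,fx=3.4,fy=3.4,interpolation=cv2.INTER_CUBIC))
im=cv2.imread("pics/scene0.png"); cv2.imwrite("pics/scenez.png",cv2.resize(im[140:290,135:400],None,fx=3,fy=3,interpolation=cv2.INTER_CUBIC))
E
```

```text
(no output)
```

View pics/topz.png

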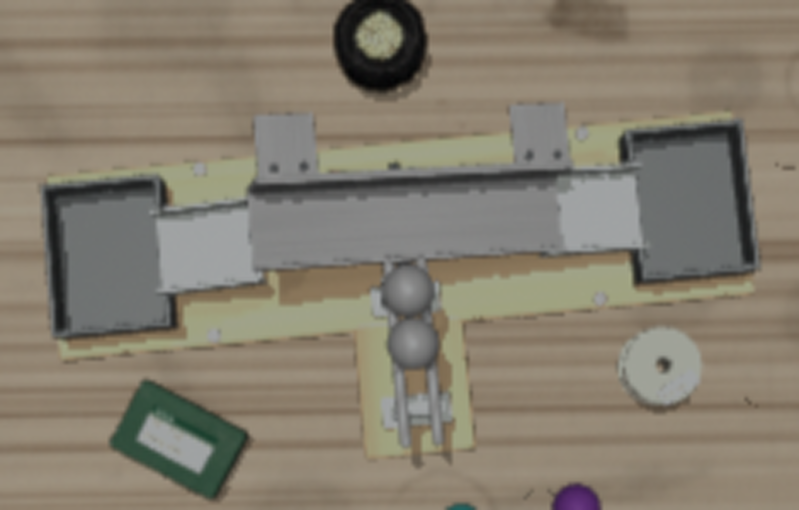

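View pics/scenez.png

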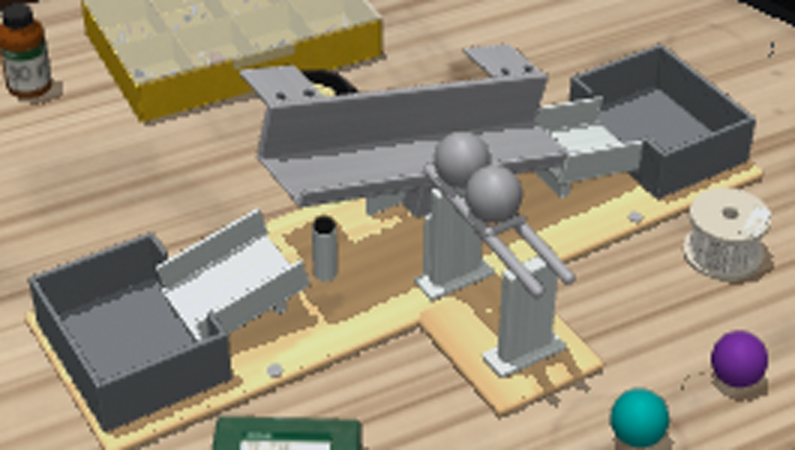

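```bash
cat > h.py <<'E'
from cell import arm
import numpy as np
def proj(n,P):
    c=arm.calibration(n);T=np.linalg.inv(c["T"]);p=T[:3,:3]@np.array(P)+T[:3,3];q=c["K"]@p;return q[:2]/q[2]
def unproj(n,uv,z):
    c=arm.calibration(n);d=c["T"][:3,:3]@np.linalg.solve(c["K"],[*uv,1]);o=c["T"][:3,3];return o+d*(z-o[2])/d[2]
def st(p,P):
    x,y,a=p;c,s=np.cos(a),np.sin(a);return np.array([x+c*P[0]-s*P[1],y+s*P[0]+c*P[1],P[2]])
E
python3 - <<'E'
from h import *
from scipy.optimize import least_squares
z=lambda u,v:(165+u/3.4,130+v/3.4)
w=lambda u,v:(135+u/3,140+v/3)
obs=[("top",z(407,290),(-.050,0,.1104),'fb'),("top",z(413,343),(-.085,0,.108),'rb'),
("top",z(285,148),(.05,.0699,.1318),'lt'),("top",z(539,135),(.05,-.1006,.0883),'rt'),
("scene",w(461,159),(-.050,0,.1104),'fb'),("scene",w(494,193),(-.085,0,.108),'rb'),
("top",z(116,257),(0,.207,.012),'ltray'),("top",z(690,201),(0,-.207,.012),'rtray')]
f=lambda p:np.concatenate([proj(n,st(p,P))-uv for n,uv,P,_ in obs])
r=least_squares(f,[.5,.05,0],loss='soft_l1');print(r.x,np.round(r.fun if False else f(r.x).reshape(-1,2),1).tolist())
for n,uv,P,k in obs: print(n,k,unproj(n,uv,P[2]).round(4),st(r.x,P).round(4))
for n,uv,zz in (("top",z(395,260),.09),): print(unproj(n,uv,zz))
E
```

```text
[0.60654853 0.03795753 0.08011663] [[-0.0, -0.4], [-0.3, -0.4], [0.2, -1.4], [0.2, -1.0], [1.2, 0.1], [0.7, 0.2], [-0.8, 0.7], [-2.2, 1.5]]
top fb [0.5557 0.0339 0.1104] [0.5567 0.034  0.1104]
top rb [0.5209 0.0305 0.108 ] [0.5218 0.0312 0.108 ]
top lt [0.6476 0.1121 0.1318] [0.6508 0.1116 0.1318]
top rt [ 0.6622 -0.0577  0.0883] [ 0.6644 -0.0583  0.0883]
scene fb [0.5579 0.0357 0.1104] [0.5567 0.034  0.1104]
scene rb [0.523  0.0319 0.108 ] [0.5218 0.0312 0.108 ]
top ltray [0.5917 0.2422 0.012 ] [0.59   0.2443 0.012 ]
top rtray [ 0.6267 -0.1738  0.012 ] [ 0.6231 -0.1684  0.012 ]
[0.57798088 0.04137001 0.09      ]
```

Request:
{"fn": "drive_tool", "kwargs": {"motion": "255 27 48 0 0 0 -2; 255 54 96 0 0 0 -4; 255 81 144 0 0 0 -6; 255 108 192 0 0 0 -8; 255 135 240 0 0 0 -10; 255 162 288 0 0 0 -12; 255 189 336 0 0 0 -14; 255 216 384 0 0 0 -16; 255 243 432 0 0 0 -18; 255 270 480 0 0 0 -20.7", "grip_force": 40}}

```text
time: 1.35
ee_pos: [0.5373, -0.0826, 0.2299]
orientation: [-3.137, -0.124, 0.001]
contact_force: [0.2, -0.5, 0.2]
grip_width: -0.0003
```

Request:
{"fn": "drive_tool", "kwargs": {"motion": "255 28 50 0 0 0 0; 255 56 100 0 0 0 0; 255 84 150 0 0 0 0; 255 111 200 0 0 0 0; 255 111 200 -35 0 0 0; 255 111 200 -65 0 0 0; 255 111 200 -70 0 0 0; 255 111 200 -70 0 0 0"}}

```text
time: 2.35
ee_pos: [0.6483, 0.1167, 0.1599]
orientation: [-3.137, -0.125, 0.001]
contact_force: [0.4, 0.1, 0.3]
grip_width: 0.0004
```

```bash
python3 - <<'E'
from h import *
import cv2
a=arm.snapshot("scene")[100:300,135:400];b=arm.snapshot("top")[120:290,165:400]
a=cv2.resize(a,None,fx=1.5,fy=1.5)
b=cv2.resize(b,(397,300))
cv2.imwrite("pics/s1.png",cv2.resize(np.hstack([a,b]),(794,300))[:,:,::-1]);print(arm.sense()["ee_pos"],arm.sense()["contact_force"])
E
```

```text
[0.64943011 0.11672958 0.16150679] [-0.04269525  0.23577646 -0.23472899]
```

View pics/s1.png

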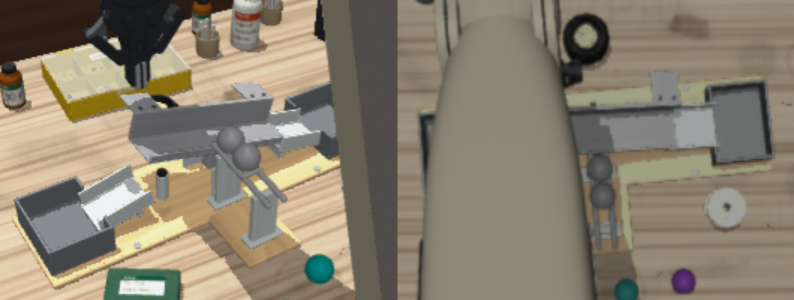

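The shut fingertips stand just above the left (raised) tab, around (140,85) in the left half; gate still right-down. Pressing now.

Request:
{"fn": "drive_tool", "kwargs": {"motion": "255 0 0 -15 0 0 0; 255 0 0 -22 0 0 0; 255 0 0 -29 0 0 0; 255 0 0 -36 0 0 0; 255 0 0 -43 0 0 0; 255 0 0 -50 0 0 0; 255 0 0 -56 0 0 0; 255 0 0 -60 0 0 0; 255 0 0 -60 0 0 0"}}

```text
time: 3.58
ee_pos: [0.6491, 0.1166, 0.101]
orientation: [-3.137, -0.125, -0.002]
contact_force: [0.2, 0.2, 0.1]
grip_width: 0.0001
```

```bash
python3 - <<'E'
from h import *
import cv2
a=arm.snapshot("scene")[100:300,135:400]
cv2.imwrite("pics/s2.png",cv2.resize(a,(795,600))[:,:,::-1]);print(arm.sense()["ee_pos"],arm.sense()["contact_force"])
E
```

```text
[0.64935527 0.11664878 0.10133922] [-0.24272787  0.17020941 -0.34275256]
```

View pics/s2.png

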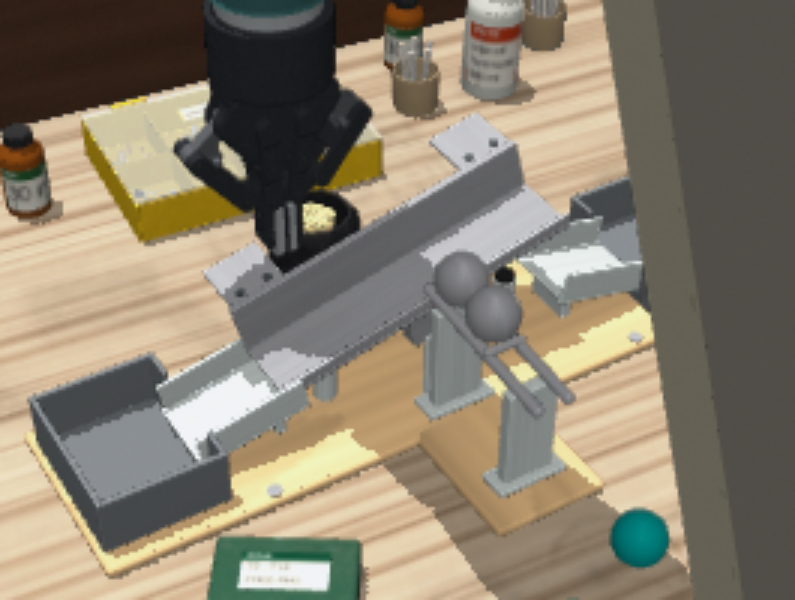

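The gate is now left-down (its left end meets the left chute near (270,380)), fingers free of it. Moving behind the rear ball.

Request:
{"fn": "drive_tool", "kwargs": {"motion": "255 0 0 50 0 0 0; 255 0 0 95 0 0 0; 255 -43 -22 95 0 0 0; 255 -86 -45 95 0 0 0; 255 -130 -68 95 0 0 0; 255 -172 -89 95 0 0 0; 255 -172 -89 60 0 0 0; 255 -172 -89 25 0 0 0; 255 -172 -89 6 0 0 0; 255 -172 -89 5 0 0 0"}}

```text
time: 4.88
ee_pos: [0.476, 0.0277, 0.1053]
orientation: [-3.136, -0.125, 0.001]
contact_force: [0.4, -0.4, 0.4]
grip_width: 0.0001
```

```bash
python3 - <<'E'
from h import *
import cv2
a=arm.snapshot("scene")[100:300,135:400]
cv2.imwrite("pics/s3.png",cv2.resize(a,(795,600))[:,:,::-1]);print(arm.sense()["ee_pos"],arm.sense()["contact_force"])
E
```

```text
[0.47705661 0.0276381  0.10630191] [-0.53170327  0.36362123  0.13474251]
```

View pics/s3.png

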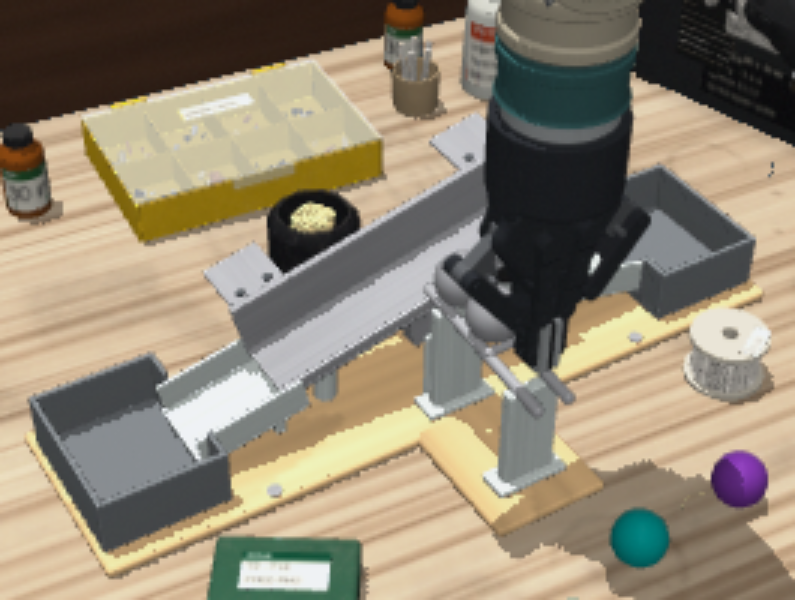

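Fingers sit just behind the rear ball over the rails (about (545,350)). Pushing slowly.

Request:
{"fn": "drive_tool", "kwargs": {"motion": "255 8 0.6 0 0 0 0; 255 14 1.1 0 0 0 0; 255 19 1.5 0 0 0 0; 255 23 1.8 0 0 0 0; 255 27 2.2 0 0 0 0; 255 31 2.5 0 0 0 0; 255 35 2.8 0 0 0 0; 255 39 3.1 0 0 0 0; 255 42 3.4 0 0 0 0; 255 43 3.5 0 0 0 0"}}

```text
time: 6.18
ee_pos: [0.5201, 0.0311, 0.1063]
orientation: [-3.137, -0.125, -0.001]
contact_force: [-3.4, 0.6, 1.9]
grip_width: -0.0
```

```bash
python3 - <<'E'
from h import *
import cv2
a=arm.snapshot("scene")[100:300,135:400]
cv2.imwrite("pics/s4.png",cv2.resize(a,(795,600))[:,:,::-1]);print(arm.sense()["ee_pos"],arm.sense()["contact_force"])
E
```

```text
[0.52024606 0.03114644 0.10634748] [-2.49734476 -0.19611617  2.61676653]
```

View pics/s4.png

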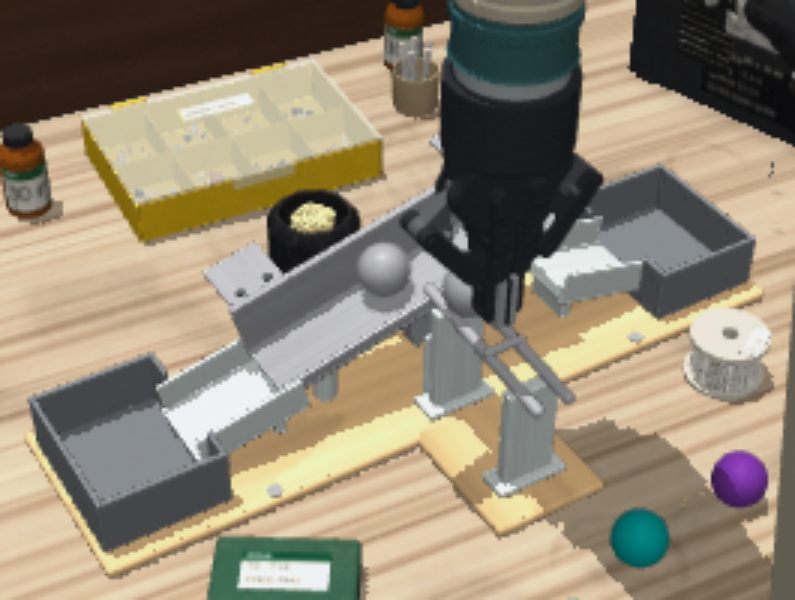

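The front ball is on the gate, at (385,270), rolling left; the rear one is still on the rails. Let it run out first.

Request:
{"fn": "drive_tool", "kwargs": {"motion": "255 0 0 0 0 0 0; 255 0 0 0 0 0 0; 255 0 0 0 0 0 0; 255 0 0 0 0 0 0; 255 0 0 0 0 0 0; 255 0 0 0 0 0 0"}}

```text
time: 6.98
ee_pos: [0.5202, 0.0312, 0.1063]
orientation: [-3.137, -0.125, -0.002]
contact_force: [-2.3, 0.0, 1.5]
grip_width: 0.0001
```

```bash
python3 - <<'E'
from h import *
import cv2
a=arm.snapshot("scene")[100:300,135:400]
cv2.imwrite("pics/s5.png",cv2.resize(a,(795,600))[:,:,::-1]);print(arm.sense()["ee_pos"],arm.sense()["contact_force"])
E
```

```text
[0.52022555 0.03114968 0.10632275] [-1.92069375 -0.95920089  1.64503197]
```

View pics/s5.png

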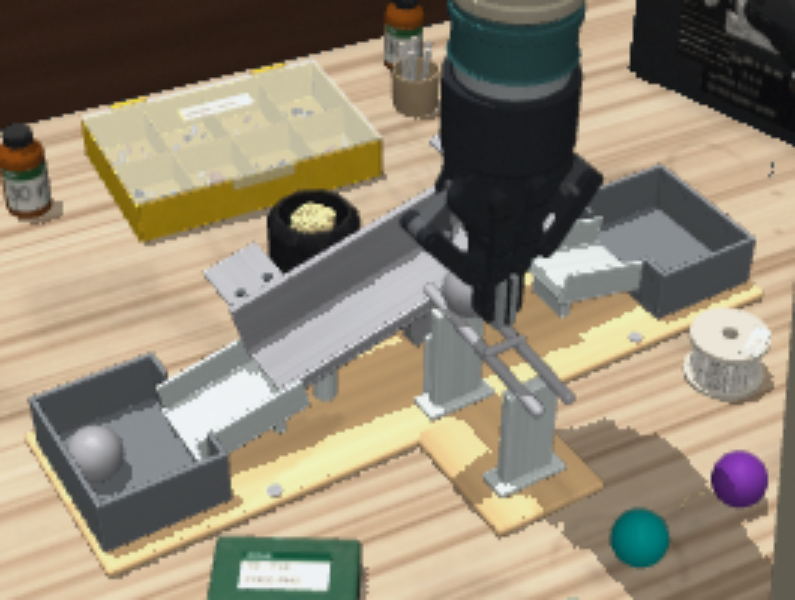

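The front ball lies in the left tray at (95,452). Pushing the rear one on.

Request:
{"fn": "drive_tool", "kwargs": {"motion": "255 5 0.4 0 0 0 0; 255 10 0.8 0 0 0 0; 255 15 1.2 0 0 0 0; 255 20 1.6 0 0 0 0; 255 25 2 0 0 0 0; 255 29 2.3 0 0 0 0; 255 33 2.6 0 0 0 0; 255 36 2.9 0 0 0 0; 255 36 2.9 0 0 0 0"}}

```text
time: 8.15
ee_pos: [0.5567, 0.034, 0.1064]
orientation: [-3.137, -0.125, -0.003]
contact_force: [-0.1, 0.2, 0.0]
grip_width: 0.0001
```

```bash
python3 - <<'E'
from h import *
import cv2
a=arm.snapshot("scene")[100:300,135:400]
cv2.imwrite("pics/s6.png",cv2.resize(a,(795,600))[:,:,::-1]);print(arm.sense()["ee_pos"],arm.sense()["contact_force"])
E
```

```text
[0.55641216 0.03407435 0.10632352] [-0.10066572  0.46519367  0.3741372 ]
```

View pics/s6.png

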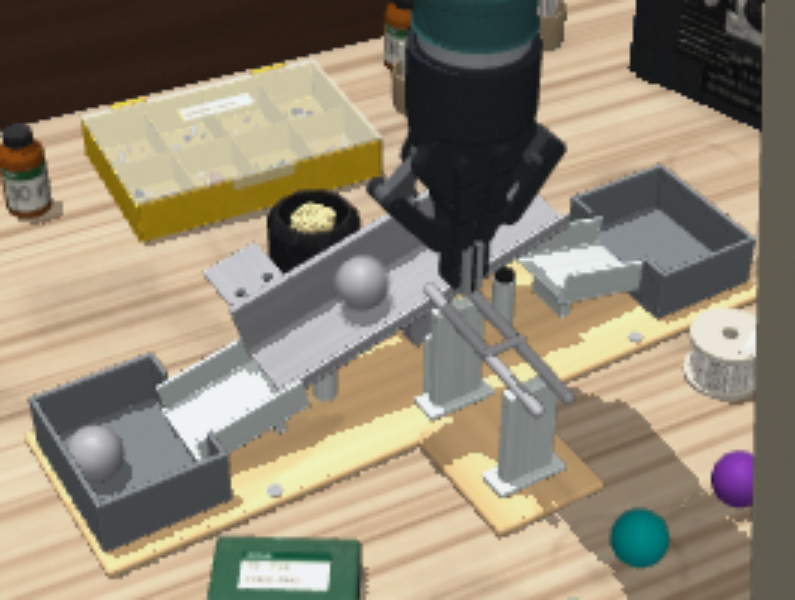

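The second ball is on the gate at (360,283), rolling left. Retreating upward and back.

Request:
{"fn": "drive_tool", "kwargs": {"motion": "255 -10 0 10 0 0 0; 255 -15 -1 40 0 0 0; 255 -20 -2 80 0 0 0; 255 -30 -20 110 0 0 0; 255 -50 -60 120 0 0 0; 255 -70 -100 120 0 0 0; 255 -90 -150 120 0 0 0; 255 -110 -200 120 0 0 0; 255 -110 -200 120 0 0 0; 255 -110 -200 120 0 0 0"}}

```text
time: 9.45
ee_pos: [0.446, -0.1655, 0.2267]
orientation: [-3.136, -0.124, -0.003]
contact_force: [-0.0, 0.8, 0.0]
grip_width: -0.0001
```

```bash
python3 - <<'E'
from h import *
import cv2
a=arm.snapshot("scene")[100:300,100:400];b=arm.snapshot("top")[110:300,150:400]
cv2.imwrite("pics/s7.png",np.hstack([cv2.resize(a,(400,300)),cv2.resize(b,(395,300))])[:,:,::-1]);print(arm.sense()["ee_pos"],arm.sense()["contact_force"])
E
```

```text
[ 0.44652762 -0.16484437  0.22652347] [-0.59853002  0.74420491 -0.575157  ]
```

View pics/s7.png

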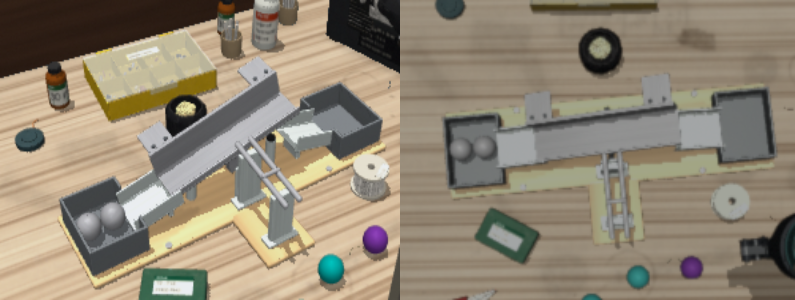

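Both balls lie in the left tray (top view, near (460,148) and (485,148)), the gate is left-down and the bystanders look unmoved.

```bash
python3 -c "
from cell import arm
print(arm.hand_in())"
```

```text
the job is handed in; nothing more can be done
None
```

The job is done and handed in at about 9.5 s of robot time. hand_in gives no verdict, so the result rests on my own checks.

- **Gate:** it started right-down, feeding the right tray. I pressed the raised left tab with the shut fingertips, and it fell to the left side and stayed there.
- **Balls:** I pushed the rear ball slowly along the rails. The front ball dropped onto the gate first and ran into the left tray, and then the rear ball followed.
- **Last checks:** the final pictures from both cameras show both balls in the left tray, the gate still left-down, and the box, reel and pot apparently where they were. The arm is clear of everything.
- **Forces:** the highest reading I saw was about 4 N, while pushing the balls. The peak during the tab press fell within a move, so I did not read it.

No check failed. The station position I measured fitted the pictures to within a few millimetres, with the worst mismatch (about 6 mm) at the right tray, which the job did not use.

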